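# Walk the hot box onto its plate and lock the stop

### The arm

A 6-joint arm with a two-finger parallel gripper is mounted at the origin on the work surface. World frame = base frame: x ahead of the robot, y to its left, z up, the work surface at z = 0. Lengths are in m, angles in rad, forces in N, time in s.
With the tool pointing down it reaches from about 0.3 to 0.775 m from the base axis. Payload 14.6 kg.
Tool frame: the origin (TCP) lies at the very end of the fingers, on their centre line; the grasp point (between the pads) lies 19 mm behind it; x points along the fingers, z is the direction in which the jaws open and shut, and the axes are right-handed (so a half turn about x gives the same grasp; the last joint's range is limited). The gripper opens to 94 mm and grips with 3 to 60 N. Pads are 16 mm wide; open, the fingers measure 119 mm over their backs; the gripper's body (75 mm by 177 mm) begins 78 mm behind the grasp point.
Start: joints at [-1.217, 0.3, 1.521, -0, 1.321, -0.067], TCP at [0.225, -0.502, 0.205] pointing down, gripper open.
Joint ranges: [-3.03, 3.03], [-0.79, 2.21], [0.23, 2.52], [-1.04, 4.18], [0, 3.07], [-2.55, 2.55]. Speed limits (rad/s): [2.22, 2.22, 2.57, 3.14, 3.14, 3.14].

### API

Orientations are given as [roll, pitch, yaw] about the fixed x, y, z axes, in that order (R = Rz(yaw) Ry(pitch) Rx(roll)).
In Python, from station import ctrl gives the robot as it stands. The module is installed in compiled form; this text tells all that it offers.
- The arm moves only by the tool servo_tool, never from a script. Its argument "motion" is one flat list of numbers, 4 for each row, row after row: the shift along the tool's x, y, z in mm, then the turn about the tool's x in degrees. In form: [dx, dy, dz, roll, dx, dy, dz, roll, ...]. A call has 1 to 20 rows; each row is the pose to reach, as a shift and turn from the pose commanded when the call began, along the tool's axes at that moment; what a row does not reach only later rows make up. A row lasts 1/8 s, in which the tool goes at most 62.5 mm and 10.7 degrees, less where a joint would pass 70% of its speed; a pose out of reach is approached as far as the arm can. A call with a gripper value outside its range is refused whole. "gripper" is the opening, from 0 (shut) to 1 (fully open), set as the call begins (left out, the last holds). The fingers move at their own pace and stop on an object; "force" is the grip in N (left out, the last holds). Time passes only in rows, so rows that repeat a pose let the fingers close. It gives the time, the measured TCP pose, the force and the opening at its end, in the units of the state.
- ctrl.get_obs(): the state, without advancing time (a new reading comes with each control period).
- ctrl.camera(name): name is "scene" or "top" or "wrist"; returns a dict with "color" (400x640x3 uint8, red, green, blue), "z_map" (400x640 float32, m along the optical axis (not along the pixel's ray), 0 where there is no reading), "fx", "fy", "cx", "cy" (pixels), "dist_coeffs" ([k1, k2, p1, p2, k3] as OpenCV has them; the pictures are not rectified), "rvec" (rotation vector, rad) and "tvec" (3), from world to camera coordinates, as OpenCV has them. Camera axes: x right, y down, z forward; pixel columns grow to the right and rows downward; lengths in m; the calibration is good to about 2 mm. A picture is of the moment at which its call begins.
- ctrl.hand_in(): hands the job in, once; it reports no verdict.
The state is a dict: "time_s": time; "qpos": joint angles; "joint_vel": joint speeds; "tau": joint torques, N m; "ee_pos": TCP position; "eef_rot": TCP orientation; "force": force on the tool from outside, world axes, zero at the start; "moment": the same for the moment, N m; "grip_width": finger opening in m.
Only numpy, scipy, OpenCV 4.12 (cv2) and the standard library are available. Lean on these libraries where they do the work, as an engineer would, in place of code of your own. Each camera call takes 0.05 s, during which the arm holds its last target.

### The job

Walk the heavy insulated food box along the counter, keeping it flat on the table, by pushing with the fingers on the two corners of its rear side (the side with the steel latch) in turn, until it stands wholly and squarely on the flush steel plate; do not touch the latch, and never let the box swing more than about 15 degrees out of line with the plate. Then draw the sliding stop back along its rail until its rubber pad touches the front of the box, flip the stop's cam lever right over so that it lies down along the stop's arm, and let go. Leave the jar, bottle, cake tub and bowl where they stand.

Things in the scene. Friction and masses are not known exactly. Their poses are not given: they have to be found in the camera images.
- bay: fixed bay: a steel plate 190 (bay x) by 220 mm (bay y) let in flush with the counter, and an aluminium stop rail 20 mm wide along bay x at bay y = +150 mm, from bay x = -10 to +290 mm, top 45 mm up (end posts 36 mm wide). Origin: the plate's centre on the counter; x is the way the box has to travel, z up
- plate_center (a point): centre of the flush steel plate, on the counter; axes as the bay's
- box: black insulated food box, lid fixed, about 1 kg, 150 (its x, the way it travels) by 180 (its y) by 80 mm high, too big to grasp. Origin: centre of its underside; x to its front, z up. Sliding friction 7 to 12 N. Starts 140 to 230 mm behind the plate, up to 20 mm off the middle. 10 mm of push 72 mm off its centre line turns it 0.04 rad (about the middle of its rear) and brings its centre 7 mm forward
- box_center (a point): centre of the box, 40 mm up; axes as the box's
- box_front (a point): centre of the box's front face (75 mm ahead of its centre), 40 mm up; axes as the box's
- rear_left (a point): the box's bottom corner at its rear (-x) and left (+y)
- rear_right (a point): the box's bottom corner at its rear (-x) and right (-y)
- front_left (a point): the box's bottom corner at its front (+x) and left (+y)
- front_right (a point): the box's bottom corner at its front (+x) and right (-y)
- latch: steel spring latch on the box's rear face, not to be touched: 100 mm wide, centred, stands out 27 mm from the face, from 18 to 70 mm high, so 40 mm of plain face is left at each end to push on. Its origin and axes are those of the box
- stop_face (a point): centre of the face of the stop's rubber pad (50 mm wide, 44 mm up) that looks to bay -x, to the box, on the lane's middle line. The pad is on an aluminium arm that runs along bay y from the rail to 22 mm beyond the lane's middle; the arm is 24 mm thick along bay x (10 to 34 mm behind the pad's face), from 27 to 61 mm high
- stop (a joint): place of the stop along its rail, m: 0 = pad face 75 mm ahead of the plate's centre, growing along bay x, from -0.03 to 0.12. About 3 N of friction; it stays where it is left. Its carriage on the rail is 70 mm long, 66 mm high
- cam_lever (a joint): angle of the stop's cam lever: 0 = open, standing up and leaning 0.35 rad away from the lane (towards bay +y); it grows as the lever swings up and over towards the lane (bay -y); at 1.57 + 0.35 = 1.92 it lies level along the stop's arm: locked. It stays where it is left (about 0.15 Nm of friction); it starts between 0 and 0.4
- lever_hinge (a point): the lever's hinge, on the carriage, 78 mm up; its axis runs along bay x
- lever_tip (a point): tip of the black cam lever, on its middle line, 95 mm from the hinge; the lever is 22 mm wide (along bay x) and 12 mm thick
- jar: bystander: green glass jar, 76 mm across, 140 mm high; origin at the centre of its base
- bottle: bystander: amber bottle, 64 mm across, 210 mm high; origin at the centre of its base
- cake_tub: bystander: clear tub of cake slices, 160 by 120 mm, 60 mm high; origin at the centre of its base
- bowl: bystander: white bowl, 130 mm across, 60 mm high; origin at the centre of its base

How it is judged:
By the outcome, as a careful person would: the job done as asked, in the order asked, and still so for the second after the job is handed in, with the robot touching nothing.
It also fails if it takes over 72 s, if anything falls off the work surface, if the arm or the gripper's body presses on something with over 40 N, if the wrist force passes 120 N, or if a joint passes its speed limit or range.

## Working session

There is one attempt and no reset: what is moved stays moved. The work goes in short steps, Python scripts to look and compute and a tool call to move; the robot and the scene stay as the last step left them, time stands still between calls to the robot, and variables do not carry over. Pictures are saved under pics/ and viewed, and the job is handed in when it is done.

Besides the shell and the picture viewer there is one more tool, called as a command line: name --argument value ..., lists and objects as JSON in quotes. servo_tool: Moves the arm, as the interface text tells. Its arguments: {"type":"object","properties":{"motion":{"type":"array","items":{"type":"number"}},"gripper":{"type":"number"},"force":{"type":"number"}},"required":["motion"]}

```bash
mkdir -p pics; cat > h.py <<'E'
import numpy as np,cv2
from station import ctrl
def cam(n):
    c=ctrl.camera(n); c['K']=np.array([[c['fx'],0,c['cx']],[0,c['fy'],c['cy']],[0,0,1]]);c['R']=cv2.Rodrigues(np.array(c['rvec'],float))[0];c['t']=np.array(c['tvec'],float).ravel();c['d']=np.array(c['dist_coeffs'],float);return c
def rays(c,uv):
    p=cv2.undistortPoints(np.array(uv,float).reshape(-1,1,2),c['K'],c['d']).reshape(-1,2)
    return np.c_[p,np.ones(len(p))]
def onplane(c,uv,z):
    r=rays(c,uv)@c['R']; o=-c['R'].T@c['t']
    return o+r*((z-o[2])/r[:,2])[:,None]
def cloud(c):
    H,W=c['z_map'].shape; u,v=np.meshgrid(np.arange(W),np.arange(H))
    r=rays(c,np.stack([u,v],-1).reshape(-1,2)); X=(r*c['z_map'].reshape(-1,1)-c['t'])@c['R']
    X[c['z_map'].ravel()<=0]=np.nan
    return X.reshape(H,W,3)
def proj(c,X):
    return cv2.projectPoints(np.array(X,float).reshape(-1,3),np.array(c['rvec'],float),c['t'],c['K'],c['d'])[0].reshape(-1,2)
def save(c,n): cv2.imwrite('pics/'+n,c['color'][:,:,::-1])
E
python3 - <<'E'
from h import *
for n in ['scene','top','wrist']:
    c=cam(n); save(c,n+'0.png'); print(n,-c['R'].T@c['t'],c['R'][2])
print(ctrl.get_obs())
E
```

```text
scene [1.08609717 0.65420817 1.27991768] [-0.38142394 -0.4550343  -0.80464872]
top [0.3381488  0.00664193 1.47405498] [ 0.14773143  0.01204773 -0.98895413]
wrist [ 0.2927498  -0.47051769  0.38435792] [-0.23553693 -0.10428785 -0.9662538 ]
{'time_s': 0.15, 'qpos': array([-1.21661385e+00,  3.00350187e-01,  1.52141646e+00, -5.43505251e-05,
        1.32066927e+00, -6.66166606e-02]), 'joint_vel': array([-0.00033162, -0.00242634, -0.00291622, -0.00023681,  0.00203329,
        0.0004662 ]), 'tau': array([ 4.76772148e-04, -5.31959116e+01, -3.52819741e+01,  7.08084251e-02,
        2.36561737e-02, -9.27614678e-05]), 'ee_pos': array([ 0.22458125, -0.50185675,  0.20502229]), 'eef_rot': array([3.13732832, 1.56995142, 1.98734461]), 'force': array([0.45084528, 0.16564123, 0.66705154]), 'moment': array([0.0656349 , 0.02524514, 0.04346389]), 'grip_width': 0.09423726739324301}
```

View pics/top0.png

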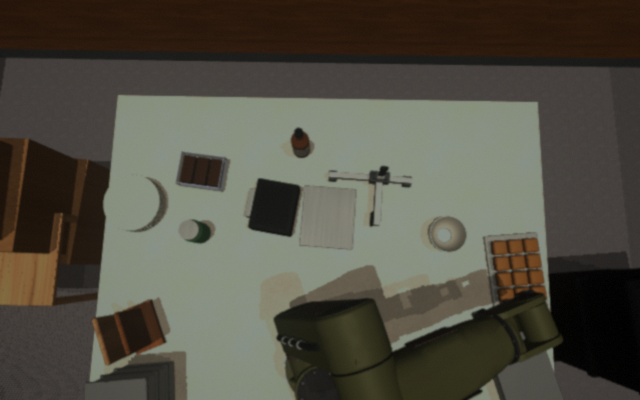

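View pics/scene0.png

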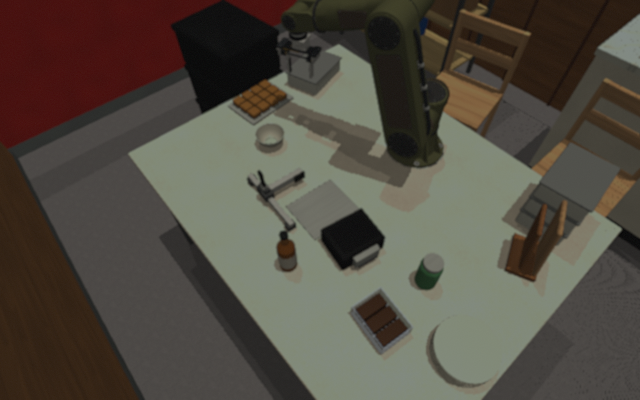

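```bash
python3 - <<'E'
from h import *
c=cam('top'); im=c['color']
crop=im[130:270,160:480]; cv2.imwrite('pics/topz.png',cv2.convertScaleAbs(cv2.resize(crop,None,fx=2.5,fy=2.5,interpolation=cv2.INTER_CUBIC)[:,:,::-1],alpha=1.5))
X=cloud(c)
print('table z',np.nanmedian(X[255,160:250,2]))
print(onplane(c,[(275,207)],.08),X[207,275],onplane(c,[(328,216)],0))
for v,u in [(207,275),(216,328),(230,355),(200,378),(178,345),(178,380),(120,380),(172,384)]: print(u,v,im[v,u],X[v,u].round(4))
s=cam('scene'); crop=s['color'][150:290,210:460]; cv2.imwrite('pics/scz.png',cv2.convertScaleAbs(cv2.resize(crop,None,fx=3,fy=3,interpolation=cv2.INTER_CUBIC)[:,:,::-1],alpha=1.5))
E
```

```text
table z -0.0005670561168932042
[[0.53885682 0.16866979 0.08      ]] [0.53883135 0.16864923 0.08017689] [[ 0.52130233 -0.01649393  0.        ]]
275 207 [23 23 21] [0.5388 0.1686 0.0802]
328 216 [127 127 114] [ 0.5208 -0.0164  0.0036]
355 230 [135 144 133] [ 0.4727 -0.1155 -0.0042]
378 200 [137 142 129] [ 0.5739 -0.1898  0.0612]
345 178 [92 92 84] [ 0.6563 -0.0747  0.0345]
380 178 [81 81 73] [ 0.6473 -0.1933  0.0864]
380 120 [136 145 130] [ 0.8905 -0.206  -0.0016]
384 172 [22 24 20] [ 0.6582 -0.2002  0.1315]
```

View pics/topz.png

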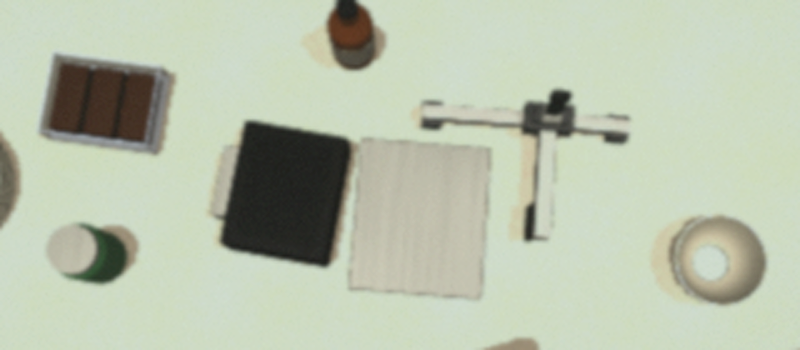

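View pics/scz.png

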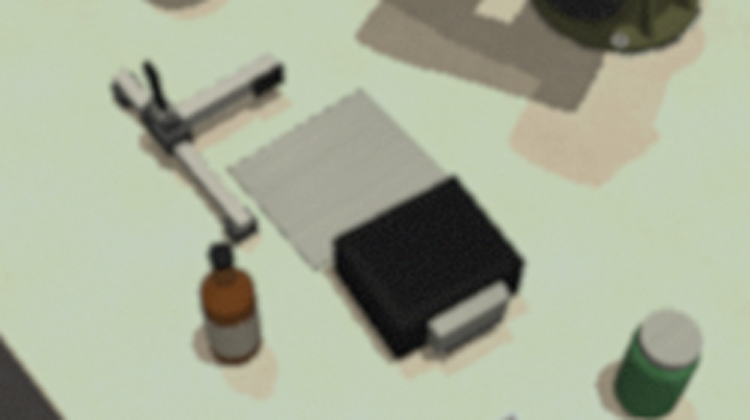

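```bash
cat >> h.py <<'E'
def boxmeas(c,yr=(-.25,.35)):
    X=cloud(c); im=c['color'].astype(int)
    m=((im.max(2)<50)&(np.abs(X[...,2]-.08)<.012)&(X[...,0]>.38)&(X[...,0]<.68)&(X[...,1]>yr[0])&(X[...,1]<yr[1])).astype(np.uint8)
    m=cv2.morphologyEx(m,cv2.MORPH_OPEN,np.ones((5,5),np.uint8))
    cs=cv2.findContours(m,cv2.RETR_EXTERNAL,cv2.CHAIN_APPROX_NONE)[0]; k=max(cs,key=cv2.contourArea).reshape(-1,2)
    P=onplane(c,k,.08)[:,:2]
    r=cv2.minAreaRect((P*1000).astype(np.float32)); return r,cv2.boxPoints(r)
E
python3 - <<'E'
from h import *
c=cam('top'); print(boxmeas(c))
im=c['color'].astype(int); X=cloud(c)
d=im[...,1]-im[...,0]; print('d table',d[255,160:250].mean(), 'plate',d[205:230,310:350].mean(), im[205:230,310:350].mean((0,1)),im[250,200:230].mean(0))
m=((cv2.blur(im.astype(np.float32),(3,3))[...,1]-cv2.blur(im.astype(np.float32),(3,3))[...,0])<5).astype(np.uint8)
m[:,:298]=0;m[:,362:]=0;m[:182]=0;m[256:]=0
m=cv2.morphologyEx(m,cv2.MORPH_OPEN,np.ones((5,5),np.uint8))
cs=cv2.findContours(m,cv2.RETR_EXTERNAL,cv2.CHAIN_APPROX_NONE)[0]; k=max(cs,key=cv2.contourArea).reshape(-1,2)
P=onplane(c,k,0)[:,:2];r=cv2.minAreaRect((P*1000).astype(np.float32));print('plate',r,cv2.boxPoints(r), cv2.boundingRect(k))
cv2.imwrite('pics/pm.png',m*255)
# arm top z .061
a=(np.abs(X[...,2]-.061)<.012)&(X[...,0]>.45)&(X[...,0]<.625)&(X[...,1]<-.12)&(X[...,1]>-.26)
a=cv2.morphologyEx(a.astype(np.uint8),cv2.MORPH_OPEN,np.ones((2,2),np.uint8))
k=np.argwhere(a)[:,::-1]; P=onplane(c,k,.061)[:,:2]*1000; print('arm',cv2.minAreaRect(P.astype(np.float32)),cv2.fitLine(P.astype(np.float32),2,0,.01,.01).ravel())
a=(X[...,2]>.025)&(X[...,2]<.055)&(X[...,0]>.62)&(X[...,0]<.69)&(X[...,1]<.02)&(X[...,1]>-.3)
P=X[a][:,:2]*1000; print('rail',cv2.fitLine(P.astype(np.float32),2,0,.01,.01).ravel(),cv2.minAreaRect(P.astype(np.float32)))
# lever dark z>.09
l=(im.max(2)<45)&(X[...,0]>.6)&(X[...,0]<.72)&(X[...,1]<-.15)&(X[...,1]>-.25)&(X[...,2]>.09)
print('lever',np.c_[np.argwhere(l)[:,::-1],(X[l]*1000).round()])
E
```

```text
(((540.6492309570312, 173.8640594482422), (146.2972412109375, 176.0601806640625), 80.81947326660156), array([[442.07623, 115.69725],
       [615.88116,  87.60762],
       [639.2222 , 232.03087],
       [465.4173 , 260.12048]], dtype=float32))
d table 8.977777777777778 plate -1.011 [128.519 127.508 115.349] [137.06666667 145.93333333 129.43333333]
plate ((519.4049072265625, -6.2320556640625), (215.88563537597656, 224.79864501953125), 87.0110855102539) [[ 401.53003 -108.16722]
 [ 626.0229  -119.88884]
 [ 637.2798    95.70311]
 [ 412.78693  107.42473]] (298, 185, 59, 65)
arm ((551.307861328125, -184.49026489257812), (34.74591827392578, 140.85653686523438), 86.61522674560547) [ 9.9217194e-01 -1.2487940e-01  5.4694293e+02 -1.8691772e+02]
rail [ 6.4652689e-02  9.9790782e-01  6.5878674e+02 -1.4593262e+02] ((650.9921875, -155.61573791503906), (287.86767578125, 55.76381301879883), 86.44245910644531)
lever [[ 382.  167.  664. -187.  175.]
 [ 383.  167.  664. -190.  177.]
 [ 384.  167.  664. -193.  176.]
 [ 385.  167.  665. -197.  174.]
 [ 386.  167.  666. -201.  170.]
 [ 381.  168.  661. -184.
[... 661 characters left out ...]
 148.]
 [ 385.  171.  657. -201.  149.]
 [ 379.  172.  660. -185.  124.]
 [ 380.  172.  657. -186.  136.]
 [ 381.  172.  656. -189.  139.]
 [ 382.  172.  656. -192.  139.]
 [ 383.  172.  656. -195.  141.]
 [ 384.  172.  657. -200.  136.]
 [ 379.  173.  657. -185.  122.]
 [ 380.  173.  656. -188.  126.]
 [ 381.  173.  656. -191.  123.]
 [ 382.  173.  657. -195.  122.]
 [ 383.  173.  656. -198.  126.]
 [ 384.  173.  656. -201.  126.]
 [ 378.  174.  657. -184.  106.]
 [ 379.  174.  657. -187.  105.]
 [ 380.  174.  655. -189.  113.]
 [ 381.  174.  656. -193.  110.]
 [ 382.  174.  656. -197.  110.]
 [ 383.  174.  654. -199.  119.]
 [ 381.  175.  656. -195.   96.]
 [ 382.  175.  655. -198.  100.]]
```

View pics/pm.png

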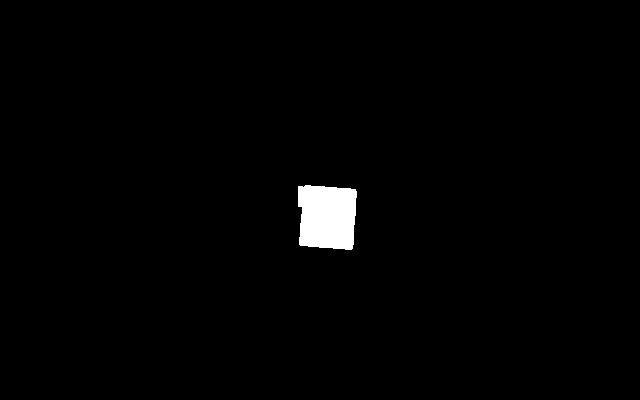

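View pics/wrist0.png

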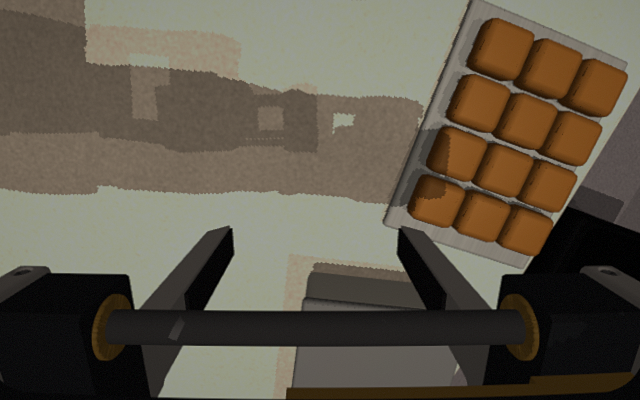

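```bash
python3 - <<'E'
from h import *
from scipy.spatial.transform import Rotation as Ro
c=cam('top'); f=cv2.GaussianBlur(c['color'].astype(np.float32),(3,3),0); d=f[...,1]-f[...,0]; 
m=d<4
def L(pts):
    P=onplane(c,pts,0)[:,:2]*1000; l=cv2.fitLine(P.astype(np.float32),cv2.DIST_HUBER,0,.01,.01).ravel(); print(len(pts),l, 'ang',np.degrees(np.arctan2(l[1],l[0]))); return l
def cross(v): # subpixel threshold crossing first
    pass
def edge(arr):  # arr 1d d values from inside to outside
    i=np.argmax(arr>=4); 
    return i-1+(4-arr[i-1])/(arr[i]-arr[i-1]) if i>0 else None
top=[(u,215-edge(d[215:170:-1,u])) for u in range(310,350)]
bot=[(u,215+edge(d[215:265,u])) for u in range(305,348)]
rig=[(330+edge(d[v,330:370]),v) for v in range(195,244)]
lef=[(315-edge(d[v,315:290:-1]),v) for v in range(225,243)]
T,B,Rg,Lf=[L(x) for x in (top,bot,rig,lef)]
def X(a,b):
    A=np.c_[a[:2],-b[:2]]; s=np.linalg.solve(A,b[2:]-a[2:]); return a[2:]+s[0]*a[:2]
tr,br,bl,tl=X(T,Rg),X(B,Rg),X(B,Lf),X(T,Lf);print(tr,br,bl,tl,np.linalg.norm(tr-br),np.linalg.norm(tl-tr),np.linalg.norm(bl-br),(tr+br+bl+tl)/4)
o=ctrl.get_obs(); print(o['eef_rot']); print(Ro.from_euler('xyz',o['eef_rot']).as_matrix().round(4))
E
```

```text
40 [ 5.4844700e-02  9.9849492e-01  6.2956213e+02 -2.5538979e+01] ang 86.85605
43 [5.9074394e-02 9.9825358e-01 4.0822415e+02 1.6604743e+00] ang 86.61331
49 [ 9.9838644e-01 -5.6784932e-02  5.0637320e+02 -1.1128019e+02] ang -3.255288
18 [ 9.9917692e-01 -4.0564083e-02  4.5604303e+02  8.5080803e+01] ang -2.3247888
[ 624.4836   -117.997925] [ 401.89224 -105.33766] [413.26355  86.81754] [635.2386   77.80591] 222.95108 196.09898 192.49138 [518.7195   -14.678032]
[3.04339907 1.57058232 1.89334346]
[[-1.000e-04  9.128e-01  4.084e-01]
 [ 2.000e-04  4.084e-01 -9.128e-01]
 [-1.000e+00  0.000e+00 -2.000e-04]]
```

```bash
cat >> h.py <<'E'
from scipy.spatial.transform import Rotation as Ro
A=np.radians(-93.25); BX=np.array([np.cos(A),np.sin(A)]); BY=np.array([-np.sin(A),np.cos(A)]); O=np.array([518.8,-14.7])
def bay(P): # world mm -> bay mm
    d=np.atleast_2d(P)[:,:2]-O; return np.c_[d@BX,d@BY]
def tcp():
    o=ctrl.get_obs(); R=Ro.from_euler('xyz',o['eef_rot']).as_matrix()
    b=bay(o['ee_pos']*1000)[0]; ang=np.degrees(np.arctan2(R[1,2],R[0,2]))-np.degrees(A)
    print('t',o['time_s'],'tcp bay',b.round(1),'z',(o['ee_pos'][2]*1000).round(1),'toolz-vs-bayx deg',ang.round(2),'Fbay',(np.r_[o['force'][:2]@BX,o['force'][:2]@BY,o['force'][2]]).round(1),'w',o['grip_width'])
    return R
def tomove(R,bx,by,dz): # bay delta mm -> tool axes
    w=np.r_[bx*BX+by*BY,dz]; return (R.T@w).round(1)
def boxbay(c):
    r,pts=boxmeas(c); b=bay(pts); ctr=b.mean(0)
    e=[b[(i+1)%4]-b[i] for i in range(4)]; e=[x for x in e if abs(x[1])>abs(x[0]) and x[1]>0][0]
    th=np.arctan2(-e[0],e[1]); 
    ax=np.array([np.cos(th),np.sin(th)]);ay=np.array([-ax[1],ax[0]])
    print('box ctr',ctr.round(1),'yaw deg',np.degrees(th).round(2),'size',np.round(r[1],1))
    for n,s in(('L',72),('R',-72)): print(n,'rear contact',(ctr-75*ax+s*ay).round(1))
    return ctr,th
E
python3 - <<'E'
from h import *
c=cam('top'); boxbay(c); R=tcp()
X=cloud(c); 
for n,(u0,u1,v0,v1),h in [('bottle',(285,315,122,160),.1),('jar',(175,212,215,245),.1),('bowl',(425,470,213,253),.04),('tub',(175,230,150,192),.03)]:
    S=X[v0:v1,u0:u1].reshape(-1,3); S=S[S[:,2]>h]; print(n,(S.min(0)*1000).round(),(S.max(0)*1000).round(), 'bay', bay(S*1000).min(0).round(),bay(S*1000).max(0).round())
print(tomove(R,0,0,0), 'to behind box R', )
t=bay(ctrl.get_obs()['ee_pos']*1000)[0]
print(tomove(R,-310-t[0],-55-t[1],0))
E
```

```text
box ctr [-189.7   11.1] yaw deg -6.05 size [146.  176.4]
L rear contact [-256.7   90.6]
R rear contact [-271.9  -52.6]
t 0.4 tcp bay [ 503.2 -266. ] z 205.4 toolz-vs-bayx deg 27.36 Fbay [ 0.5  0.5 -0.4] w 0.0941513067777791
bottle [735.  59. 100.] [797. 121. 216.] bay [-149.  210.] [-87. 272.]
jar [414. 409. 100.] [488. 479. 148.] bay [-489. -131.] [-419.  -57.]
bowl [ 398. -500.   40.] [ 527. -367.   68.] bay [355. -97.] [487.  32.]
tub [605. 362.  30.] [742. 533.  68.] bay [-553.   64.] [-387.  193.]
[0. 0. 0.] to behind box R
[ 1.000e-01  5.611e+02 -6.252e+02]
```

servo_tool --motion '[0, 560, -620, 27.4, 0, 560, -620, 27.4, 0, 560, -620, 27.4, 0, 560, -620, 27.4, 0, 560, -620, 27.4, 0, 560, -620, 27.4, 0, 560, -620, 27.4, 0, 560, -620, 27.4, 0, 560, -620, 27.4, 0, 560, -620, 27.4, 0, 560, -620, 27.4, 0, 560, -620, 27.4, 0, 560, -620, 27.4, 0, 560, -620, 27.4, 0, 560, -620, 27.4]' --gripper 0 --force 30

```text
time_s: 2.28
ee_pos: [0.4824, 0.2937, 0.2048]
eef_rot: [-1.037, 1.57, -2.664]
force: [-1.1, -0.6, -0.6]
grip_width: 0.0004
```

```bash
python3 - <<'E'
from h import *
tcp()
c=cam('wrist'); save(c,'w1.png')
E
```

```text
t 2.275 tcp bay [-305.9  -53.8] z 204.8 toolz-vs-bayx deg 0.07 Fbay [ 0.6 -1.1 -0.6] w 0.0003620287658943924
```

View pics/w1.png

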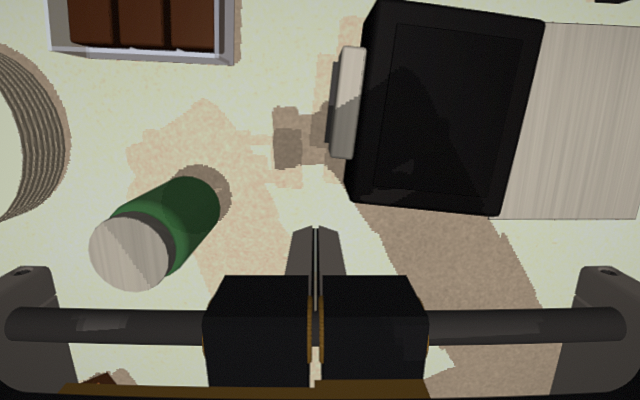

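servo_tool --motion '[60, 0, 0, 0, 120, 0, 0, 0, 180, 0, 0, 0, 180, 0, 10, 0, 180, 0, 18, 0, 180, 0, 24, 0, 180, 0, 30, 0, 180, 0, 36, 0, 180, 0, 42, 0, 180, 0, 47, 0, 180, 0, 47, 0, 180, 0, 25, 0, 160, 0, 15, 0, 100, 0, 10, 0]'

```text
time_s: 4.08
ee_pos: [0.4808, 0.2835, 0.1049]
eef_rot: [-1.003, 1.566, -2.63]
force: [1.1, -0.1, 0.2]
grip_width: 0.0006
```

```bash
python3 - <<'E'
from h import *
tcp()
c=cam('top'); boxbay(c); save(c,'t1.png')
E
```

```text
t 4.075 tcp bay [-295.6  -54.9] z 104.9 toolz-vs-bayx deg 0.01 Fbay [0.  1.1 0.2] w 0.0006491219057361717
box ctr [-171.3   20. ] yaw deg 1.61 size [147.2 175.8]
L rear contact [-248.2   89.9]
R rear contact [-244.2  -54.1]
```

View pics/t1.png

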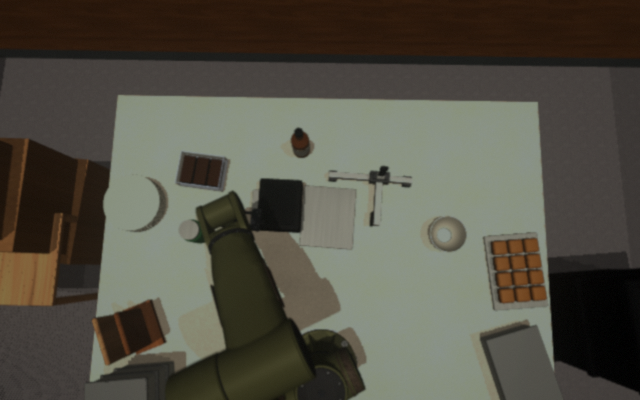

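servo_tool --motion '[0, 60, 0, 0, 0, 120, 0, 0, 0, 145, 0, 0, 40, 145, 10, 0, 80, 145, 20, 0, 80, 145, 30, 0, 80, 145, 36, 0, 80, 145, 42, 0, 80, 145, 48, 0, 80, 145, 54, 0, 80, 145, 60, 0, 80, 145, 66, 0, 80, 145, 72, 0, 80, 145, 78, 0, 80, 145, 78, 0, 80, 145, 55, 0, 60, 145, 45, 0, 0, 145, 45, 0]'

```text
time_s: 6.38
ee_pos: [0.6222, 0.2312, 0.1033]
eef_rot: [-1.207, 1.564, -2.834]
force: [0.7, 0.0, -0.4]
grip_width: 0.0004
```

```bash
python3 - <<'E'
from h import *
tcp()
c=cam('top'); boxbay(c); save(c,'t2.png')
E
```

```text
t 6.375 tcp bay [-251.4   89.3] z 103.3 toolz-vs-bayx deg 0.06 Fbay [-0.1  0.7 -0.4] w 0.00044237253412315793
box ctr [-138.5    7.5] yaw deg -10.45 size [141.6 177.4]
L rear contact [-199.2   92. ]
R rear contact [-225.3  -49.7]
```

servo_tool --motion '[0, -60, -11, 0, 0, -120, -11, 0, 0, -141, -11, 0, 40, -141, -11, 0, 78, -141, -8, 0, 78, -141, 0, 0, 78, -141, 6, 0, 78, -141, 12, 0, 78, -141, 18, 0, 78, -141, 24, 0, 78, -141, 30, 0, 78, -141, 36, 0, 78, -141, 42, 0, 78, -141, 48, 0, 78, -141, 48, 0, 78, -141, 30, 0, 60, -141, 10, 0, 0, -141, 0, 0]'

```text
time_s: 8.68
ee_pos: [0.482, 0.2387, 0.1044]
eef_rot: [-1.108, 1.566, -2.735]
force: [-0.4, 0.5, 0.1]
grip_width: 0.0003
```

```bash
python3 - <<'E'
from h import *
tcp()
c=cam('top'); boxbay(c); save(c,'t3.png')
E
```

```text
t 8.675 tcp bay [-250.9  -51.1] z 104.4 toolz-vs-bayx deg 0.01 Fbay [-0.4 -0.4  0.1] w 0.00032789390618604623
box ctr [-112.7   21.1] yaw deg -0.44 size [147.1 175.8]
L rear contact [-187.2   93.7]
R rear contact [-188.3  -50.3]
```

View pics/t3.png

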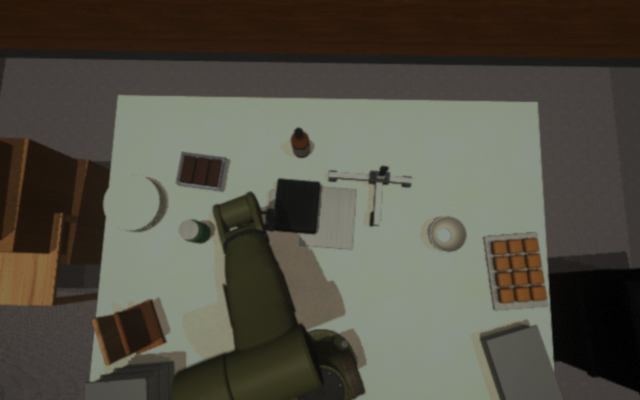

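servo_tool --motion '[0, 60, 0, 0, 0, 120, 10, 0, 0, 148, 20, 0, 40, 148, 25, 0, 80, 148, 35, 0, 80, 148, 45, 0, 80, 148, 51, 0, 80, 146, 57, 0, 80, 144, 63, 0, 80, 142, 69, 0, 80, 140, 75, 0, 80, 138, 81, 0, 80, 136, 87, 0, 80, 134, 93, 0, 80, 134, 97, 0, 80, 134, 97, 0, 80, 136, 75, 0, 60, 138, 60, 0, 0, 138, 60, 0]'

```text
time_s: 11.1
ee_pos: [0.616, 0.1717, 0.1035]
eef_rot: [-1.292, 1.565, -2.919]
force: [0.3, -0.1, 0.1]
grip_width: 0.0003
```

```bash
python3 - <<'E'
from h import *
tcp()
c=cam('top'); boxbay(c); save(c,'t4.png')
c=cam('wrist');save(c,'w4.png')
E
```

```text
t 11.1 tcp bay [-191.6   86.5] z 103.5 toolz-vs-bayx deg 0.06 Fbay [0.1 0.3 0.1] w 0.00033640850359902366
box ctr [-75.8  -0.4] yaw deg -8.97 size [145.3 179.5]
L rear contact [-138.7   82.4]
R rear contact [-161.1  -59.8]
```

View pics/w4.png

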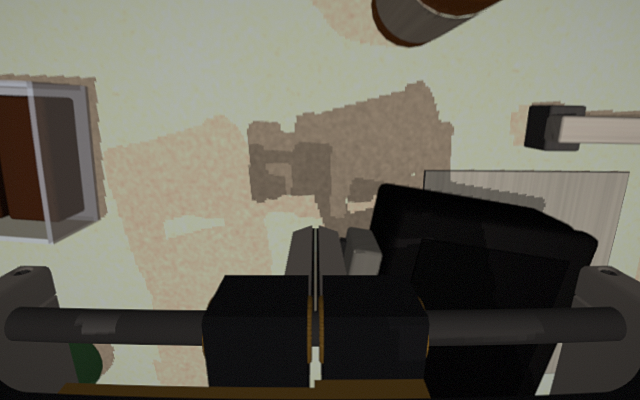

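servo_tool --motion '[0, -60, -14, 0, 0, -120, -14, 0, 0, -143, -14, 0, 40, -143, -14, 0, 78, -143, -8, 0, 78, -143, 2, 0, 78, -143, 11, 0, 78, -143, 17, 0, 78, -144, 23, 0, 78, -145, 29, 0, 78, -147, 35, 0, 78, -148, 41, 0, 78, -149, 47, 0, 78, -150, 53, 0, 78, -150, 53, 0, 78, -150, 30, 0, 60, -150, 15, 0, 0, -150, 5, 0]'

```text
time_s: 13.45
ee_pos: [0.4665, 0.1734, 0.1049]
eef_rot: [-1.175, 1.566, -2.803]
force: [0.9, -0.0, -0.3]
grip_width: 0.0004
```

```bash
python3 - <<'E'
from h import *
tcp()
c=cam('top'); boxbay(c); save(c,'t5.png')
E
```

```text
t 13.45 tcp bay [-184.8  -62.9] z 104.9 toolz-vs-bayx deg -0.03 Fbay [-0.   0.9 -0.3] w 0.0004146025963717639
box ctr [-48.9   6.9] yaw deg 4.15 size [174.5 145.6]
L rear contact [-128.9   73.3]
R rear contact [-118.5  -70.3]
```

servo_tool --motion '[0, 60, 0, 0, 0, 120, 0, 0, 0, 137, 5, 0, 40, 137, 10, 0, 80, 137, 20, 0, 80, 137, 30, 0, 80, 137, 40, 0, 80, 137, 46, 0, 80, 137, 52, 0, 80, 137, 58, 0, 80, 137, 64, 0, 80, 137, 70, 0, 80, 137, 76, 0, 80, 137, 81, 0, 80, 137, 86, 0, 80, 137, 86, 0, 80, 137, 65, 0, 60, 137, 50, 0, 0, 137, 50, 0]'

```text
time_s: 15.88
ee_pos: [0.5998, 0.1175, 0.1039]
eef_rot: [-1.378, 1.565, -3.004]
force: [0.5, -0.0, 0.8]
grip_width: 0.0005
```

```bash
python3 - <<'E'
from h import *
tcp()
c=cam('top'); boxbay(c); save(c,'t6.png')
E
```

```text
t 15.875 tcp bay [-136.6   73.4] z 103.9 toolz-vs-bayx deg 0.06 Fbay [-0.   0.5  0.8] w 0.0004926164820167712
box ctr [-17.5  -5.6] yaw deg -8.7 size [138.  179.2]
L rear contact [-80.8  76.9]
R rear contact [-102.6  -65.4]
```

servo_tool --motion '[0, -60, -18, 0, 0, -120, -18, 0, 0, -137, -18, 0, 40, -137, -18, 0, 78, -137, -12, 0, 78, -137, -2, 0, 78, -137, 8, 0, 78, -137, 14, 0, 78, -137, 20, 0, 78, -137, 26, 0, 78, -137, 32, 0, 78, -137, 37, 0, 78, -137, 37, 0, 78, -137, 20, 0, 60, -137, -5, 0, 0, -137, -20, 0]'

```text
time_s: 17.92
ee_pos: [0.4645, 0.1448, 0.1046]
eef_rot: [-1.276, 1.566, -2.903]
force: [1.0, 0.8, 1.7]
grip_width: 0.0004
```

```bash
python3 - <<'E'
from h import *
tcp()
c=cam('top'); boxbay(c); save(c,'t7.png')
cv2.imwrite('pics/t7z.png',cv2.convertScaleAbs(cv2.resize(c['color'][130:270,240:440],None,fx=4,fy=4,interpolation=cv2.INTER_CUBIC)[:,:,::-1],alpha=1.5))
E
```

```text
t 17.925 tcp bay [-156.1  -63.2] z 104.6 toolz-vs-bayx deg 0.0 Fbay [-0.8  1.   1.7] w 0.0003520582778995333
box ctr [-5.4  1. ] yaw deg -3.48 size [146.5 176.9]
L rear contact [-75.9  77.4]
R rear contact [-84.6 -66.3]
```

View pics/t7z.png

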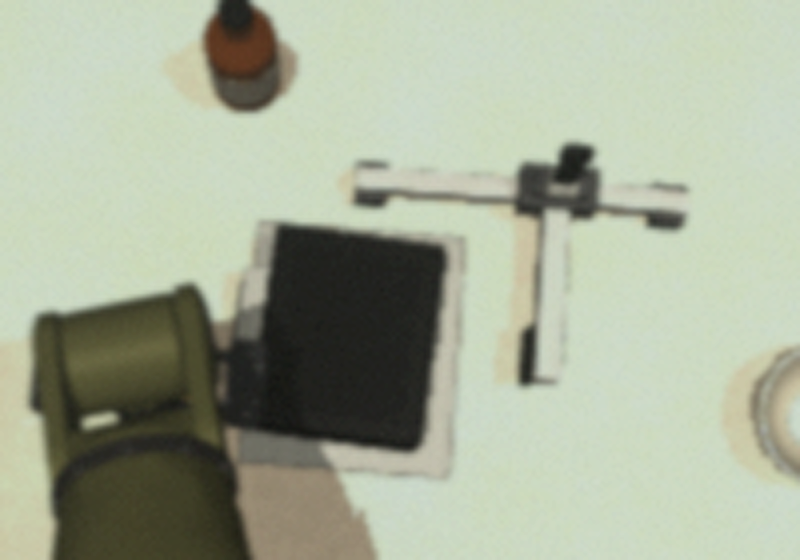

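servo_tool --motion '[40, -2, 10, 0, 78, -2, 30, 0, 78, -2, 45, 0, 78, -2, 54, 0, 78, -2, 59, 0, 78, -2, 64, 0, 78, -2, 68, 0, 78, -2, 68, 0, 78, -2, 40, 0, 60, -2, 10, 0, 0, -2, -5, 0]'

```text
time_s: 19.35
ee_pos: [0.4631, 0.1495, 0.1053]
eef_rot: [-1.258, 1.567, -2.885]
force: [0.6, 0.1, 0.0]
grip_width: 0.0006
```

```bash
python3 - <<'E'
from h import *
tcp()
c=cam('top'); boxbay(c); save(c,'t8.png')
E
```

```text
t 19.35 tcp bay [-160.7  -64.9] z 105.3 toolz-vs-bayx deg 0.01 Fbay [-0.1  0.5  0. ] w 0.0006041908734812811
box ctr [0.3 4.2] yaw deg -0.51 size [148.8 176.2]
L rear contact [-74.1  76.9]
R rear contact [-75.4 -67.1]
```

```bash
python3 - <<'E'
from h import *
c=cam('top'); X=cloud(c); B=np.full(X.shape[:2]+(2,),np.nan); B=bay(X.reshape(-1,3)*1000).reshape(X.shape[:2]+(2,))
im=c['color']; z=X[...,2]*1000
reg=(B[...,0]>80)&(B[...,0]<260)&(B[...,1]>-40)&(B[...,1]<200)&(z>30)
for v in range(165,232,4):
    us=np.where(reg[v])[0]
    if len(us):
        us=us[(us>358)]
        print(v,us.min(),us.max(),'rgb',im[v,us[0]],im[v,us[-1]],'bay at z61',bay(onplane(c,[(us.min(),v),(us.max(),v)],.061)*1000).round(0).tolist(),'z',z[v,us].round()[:8])
l=(im.max(2)<50)&reg&(z>95)
P=np.c_[B[l],z[l]]; print('lever min/max',P.min(0),P.max(0)); 
for a,b in((100,125),(125,150),(150,185)):
    Q=P[(P[:,2]>a)&(P[:,2]<b)]; print(a,b,Q.mean(0).round(1),Q.min(0).round(),Q.max(0).round())
cv2.imwrite('pics/t8z.png',cv2.convertScaleAbs(cv2.resize(c['color'][155:240,340:430],None,fx=7,fy=7,interpolation=cv2.INTER_NEAREST)[:,:,::-1],alpha=1.6))
E
```

```text
169 379 387 rgb [ 97 102  91] [56 59 53] bay at z61 [[169.0, 177.0], [197.0, 179.0]] z [153. 163. 168. 171. 175. 170. 173. 172.]
173 369 389 rgb [87 92 82] [80 84 76] bay at z61 [[134.0, 159.0], [205.0, 165.0]] z [52. 60. 63. 69. 77. 83. 81. 85.]
177 359 403 rgb [136 136 125] [120 122 113] bay at z61 [[100.0, 142.0], [255.0, 154.0]] z [46. 46. 45. 48. 35. 43. 44. 46.]
181 368 403 rgb [83 82 68] [126 130 120] bay at z61 [[133.0, 130.0], [256.0, 140.0]] z [45. 56. 61. 58. 62. 64. 62. 65.]
185 374 381 rgb [97 94 80] [131 133 121] bay at z61 [[155.0, 117.0], [179.0, 119.0]] z [34. 61. 61. 59. 53. 61. 63. 64.]
189 374 381 rgb [105 103  87] [132 136 125] bay at z61 [[155.0, 103.0], [180.0, 105.0]] z [37. 62. 59. 56. 62. 55. 59. 62.]
193 374 381 rgb [103 101  86] [125 128 115] bay at z61 [[156.0, 89.0], [181.0, 91.0]] z [48. 64. 63. 57. 59. 64. 61. 60.]
197 374 380 rgb [81 81 69] [133 139 128] bay at z61 [[157.0, 75.0], [178.0, 76.0]] z [55. 63. 57. 59. 58. 62. 58.]
201 373 379 rgb [104 100  85] [136 143 130] bay at z61 [[154.0, 60.0], [175.0, 62.0]] z [34. 63. 60. 56. 64. 58. 66.]
205 373 
[... 297 characters left out ...]
17.0], [181.0, 20.0]] z [51. 63. 65. 55. 59. 59. 63. 59.]
217 370 379 rgb [63 64 53] [135 140 127] bay at z61 [[147.0, 3.0], [179.0, 5.0]] z [54. 63. 65. 60. 57. 65. 61. 57.]
221 369 379 rgb [95 94 78] [135 138 126] bay at z61 [[145.0, -11.0], [179.0, -9.0]] z [31. 57. 62. 62. 69. 55. 62. 59.]
225 369 378 rgb [ 98 102  86] [106 109  98] bay at z61 [[146.0, -25.0], [177.0, -23.0]] z [38. 54. 60. 53. 37. 33. 35. 46.]
lever min/max [159.69796975 144.56836342  99.29681489] [180.92237083 156.83126728 177.75288141]
100 125 [169.3 147.1 114.9] [160. 145. 100.] [179. 149. 123.]
125 150 [168.7 149.4 137.9] [161. 149. 129.] [178. 151. 148.]
150 185 [170.4 151.7 168.6] [161. 148. 150.] [181. 157. 178.]
```

View pics/t8z.png

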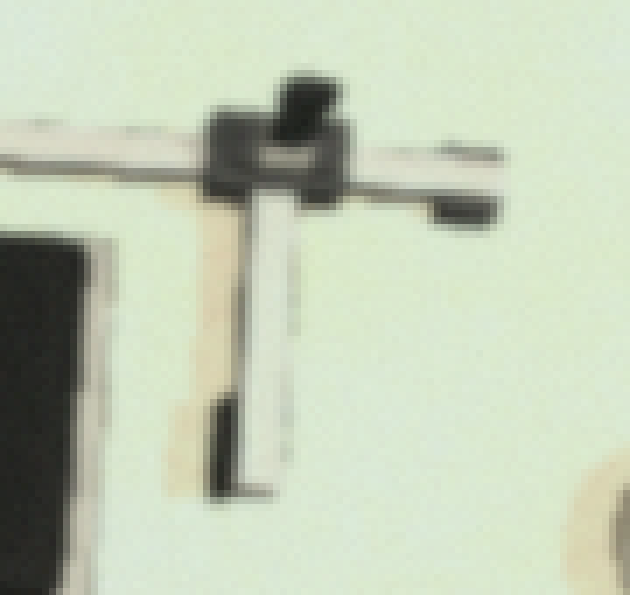

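servo_tool --motion '[0, 30, 60, 0, 0, 50, 120, 0, 0, 70, 180, 0, 0, 90, 240, 0, 0, 100, 300, 0, 0, 110, 350, 0, 0, 110, 366, 0, 0, 110, 366, 0, 40, 110, 366, 0, 75, 110, 366, 0, 75, 110, 360, 0, 75, 110, 352, 0, 75, 110, 344, 0, 75, 110, 336, 0, 75, 110, 328, 0, 75, 110, 320, 0, 75, 110, 312, 0, 75, 110, 304, 0, 75, 110, 298, 0, 75, 110, 294, 0]'

```text
time_s: 21.95
ee_pos: [0.5572, -0.151, 0.0304]
eef_rot: [-2.433, 1.571, 2.222]
force: [1.5, -4.2, 2.5]
grip_width: 0.0007
```

```bash
python3 - <<'E'
from h import *
tcp()
c=cam('top'); save(c,'t9.png')
c=cam('wrist');save(c,'w9.png')
s=cam('scene'); cv2.imwrite('pics/s9.png',cv2.convertScaleAbs(cv2.resize(s['color'][150:290,210:460],None,fx=3,fy=3,interpolation=cv2.INTER_CUBIC)[:,:,::-1],alpha=1.5))
E
```

```text
t 21.95 tcp bay [133.9  46.1] z 30.4 toolz-vs-bayx deg -0.03 Fbay [4.1 1.7 2.5] w 0.0007005237939513499
```

View pics/w9.png

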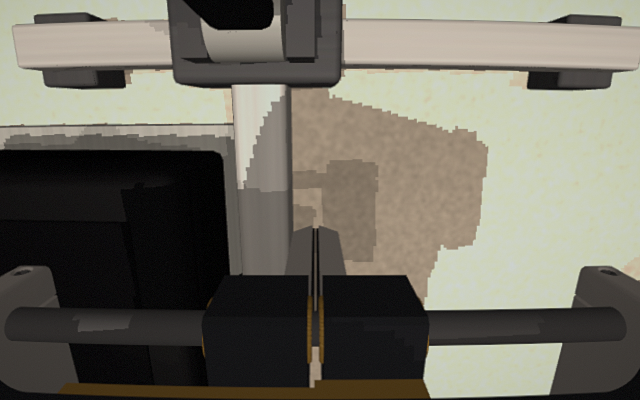

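View pics/s9.png

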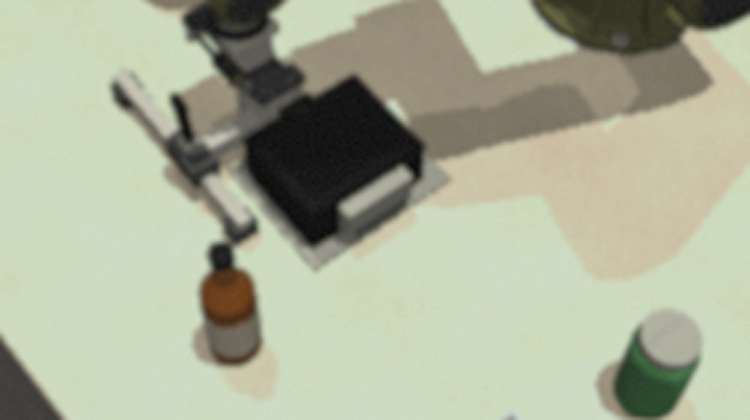

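servo_tool --motion '[0, 0, -2, 0, 0, 0, -4, 0, 0, 0, -6, 0, 0, 0, -8, 0, 0, 0, -8, 0]'

```text
time_s: 22.72
ee_pos: [0.5577, -0.1431, 0.0305]
eef_rot: [2.709, 1.57, 1.081]
force: [-0.2, -0.0, 0.7]
grip_width: 0.0004
```

```bash
python3 - <<'E'
from h import *
tcp()
E
```

```text
t 22.725 tcp bay [126.   46.1] z 30.5 toolz-vs-bayx deg -0.03 Fbay [ 0.1 -0.2  0.7] w 0.000408815983570557
```

servo_tool --motion '[0, 0, -1, 0, 0, 0, -2, 0, 0, 0, -2, 0]'

```text
time_s: 23.1
ee_pos: [0.5579, -0.1413, 0.0305]
eef_rot: [1.519, 1.571, -0.109]
force: [-0.1, -0.8, -0.8]
grip_width: 0.0002
```

```bash
python3 - <<'E'
from h import *
tcp()
c=cam('top'); boxbay(c)
X=cloud(c);cv2.imwrite('pics/t10z.png',cv2.convertScaleAbs(cv2.resize(c['color'][155:250,290:410],None,fx=6,fy=6,interpolation=cv2.INTER_NEAREST)[:,:,::-1],alpha=1.6))
E
```

```text
t 23.1 tcp bay [124.2  46.2] z 30.5 toolz-vs-bayx deg -0.04 Fbay [ 0.8 -0.  -0.8] w 0.00024294789304714535
box ctr [-9.2  4. ] yaw deg -0.94 size [124.1 176.4]
L rear contact [-83.   77.2]
R rear contact [-85.4 -66.8]
```

View pics/t10z.png

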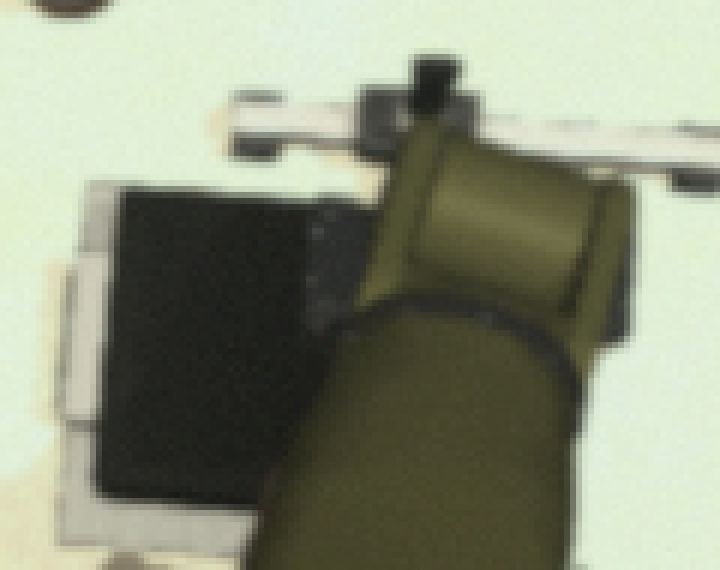

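servo_tool --motion '[0, 0, -1, 0, 0, 0, -2, 0]'

```text
time_s: 23.4
ee_pos: [0.558, -0.1398, 0.0306]
eef_rot: [0.417, 1.57, -1.211]
force: [-0.1, -7.6, -0.6]
grip_width: 0.0004
```

servo_tool --motion '[0, 0, -1, 0]'

```text
time_s: 23.52
ee_pos: [0.558, -0.1391, 0.0305]
eef_rot: [0.324, 1.57, -1.304]
force: [-1.1, -8.4, -0.5]
grip_width: 0.0005
```

servo_tool --motion '[0, 0, -1, 0]'

```text
time_s: 23.65
ee_pos: [0.5581, -0.1381, 0.0305]
eef_rot: [0.376, 1.57, -1.253]
force: [-1.0, -8.2, -1.6]
grip_width: 0.0006
```

servo_tool --motion '[0, 0, 15, 0, 0, 0, 30, 0, -60, 0, 30, 0, -110, 0, 60, 0, -110, -20, 120, 0]'

```text
time_s: 24.28
ee_pos: [0.5332, -0.2567, 0.1448]
eef_rot: [1.18, 1.563, -0.446]
force: [0.1, -0.3, -1.3]
grip_width: 0.0004
```

```bash
python3 - <<'E'
from h import *
tcp()
c=cam('top'); boxbay(c)
cv2.imwrite('pics/t11z.png',cv2.convertScaleAbs(cv2.resize(c['color'][155:250,290:410],None,fx=6,fy=6,interpolation=cv2.INTER_NEAREST)[:,:,::-1],alpha=1.6))
s=cam('scene'); cv2.imwrite('pics/s11.png',cv2.convertScaleAbs(cv2.resize(s['color'][150:250,230:380],None,fx=5,fy=5,interpolation=cv2.INTER_CUBIC)[:,:,::-1],alpha=1.5))
E
```

```text
t 24.275 tcp bay [240.8  28.1] z 144.8 toolz-vs-bayx deg 0.11 Fbay [ 0.3  0.1 -1.3] w 0.0004085960973960164
box ctr [-0.1  3.8] yaw deg -0.5 size [145.8 176.5]
L rear contact [-74.4  76.4]
R rear contact [-75.7 -67.6]
```

View pics/t11z.png

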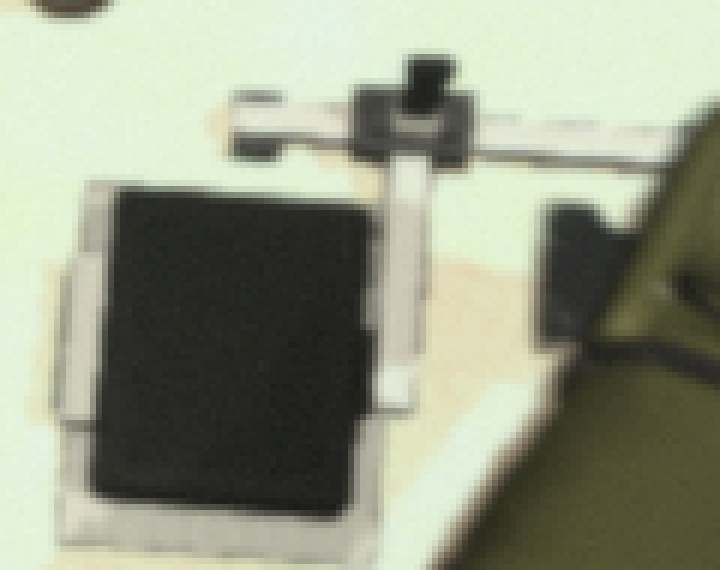

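View pics/s11.png

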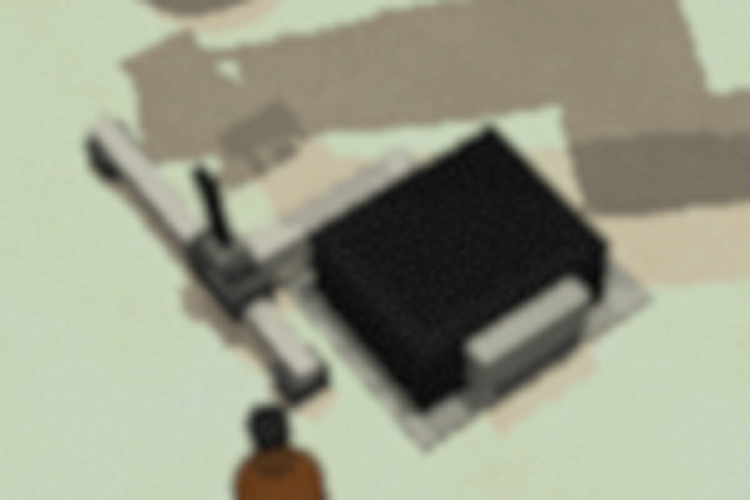

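```bash
python3 - <<'E'
from h import *
for n in ['top','scene']:
    c=cam(n); X=cloud(c); B=bay(X.reshape(-1,3)*1000).reshape(X.shape[:2]+(2,)); z=X[...,2]*1000; im=c['color']
    l=(im.max(2)<50)&(B[...,0]>60)&(B[...,0]<140)&(B[...,1]>100)&(B[...,1]<200)&(z>92)
    P=np.c_[B[l],z[l]]; print(n,len(P))
    for a in range(90,180,15):
        Q=P[(P[:,2]>a)&(P[:,2]<=a+15)]
        if len(Q): print(a,Q.mean(0).round(1),Q.min(0).round(),Q.max(0).round())
R=tcp()
E
```

```text
top 54
90 [ 97.8 147.3 100.8] [ 89. 146.  92.] [107. 150. 104.]
105 [ 94.2 147.2 113.3] [ 84. 145. 107.] [105. 151. 118.]
120 [ 95.6 147.9 127.2] [ 87. 147. 124.] [104. 149. 130.]
135 [ 93.9 148.7 141.4] [ 86. 148. 136.] [102. 150. 147.]
150 [ 95.2 149.2 157.3] [ 87. 148. 152.] [104. 150. 165.]
165 [ 97.  153.2 171.9] [ 89. 148. 165.] [106. 159. 179.]
scene 42
90 [ 89.1 154.8  98.5] [ 86. 152.  94.] [ 98. 158. 104.]
105 [ 88.2 155.3 111.4] [ 85. 149. 106.] [ 96. 161. 120.]
120 [ 88.2 157.4 123.9] [ 86. 154. 120.] [ 90. 160. 128.]
135 [ 85.  158.1 142.3] [ 83. 155. 137.] [ 86. 161. 147.]
150 [ 84.1 158.5 156.8] [ 83. 155. 151.] [ 85. 163. 162.]
165 [ 89.9 158.1 169.8] [ 82. 153. 165.] [101. 163. 173.]
t 24.475 tcp bay [240.9  25.7] z 140.3 toolz-vs-bayx deg -0.18 Fbay [-0.8  0.1 -0.7] w 0.0004097266684286521
```

servo_tool --motion '[-40, 0, 0, 0, -75, 0, 0, 0, -75, 50, -40, 0, -75, 95, -85, 0, -75, 135, -120, 0, -75, 159, -145, 0, -75, 159, -145, 0, -75, 159, -145, 0, -40, 159, -145, 0, -10, 159, -145, 0, -10, 159, -145, 0]'

```text
time_s: 25.85
ee_pos: [0.6971, -0.1203, 0.1486]
eef_rot: [-1.736, 1.567, 2.918]
force: [-0.8, -0.0, 0.4]
grip_width: 0.0008
```

```bash
python3 - <<'E'
from h import *
tcp()
c=cam('wrist');save(c,'w12.png')
E
```

```text
t 25.85 tcp bay [ 95.3 184. ] z 148.6 toolz-vs-bayx deg -0.1 Fbay [ 0.1 -0.7  0.4] w 0.0008081331693868311
```

View pics/w12.png

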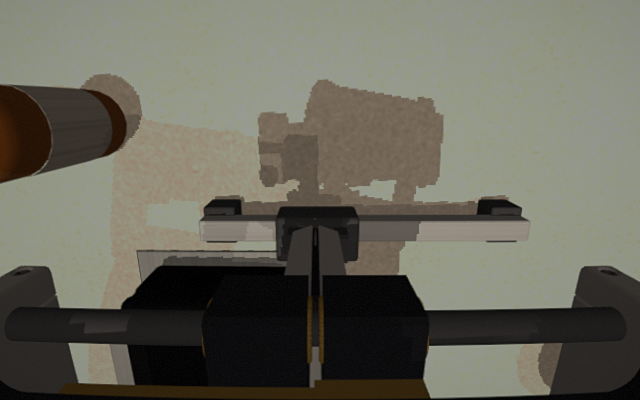

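servo_tool --motion '[0, -10, 0, 0, 0, -18, 0, 0, 1, -30, 0, 0, 3, -42, 0, 0, 7, -54, 0, 0, 13, -64, 0, 0, 21, -74, 0, 0, 30, -82, 0, 0, 38, -86, 0, 0, 47, -90, 0, 0, 56, -93, 0, 0, 62, -94, 0, 0, 64, -94, 0, 0]'

```text
time_s: 27.52
ee_pos: [0.6044, -0.1143, 0.0859]
eef_rot: [-1.754, 1.57, 2.901]
force: [-1.6, -0.2, 1.4]
grip_width: 0.0003
```

```bash
python3 - <<'E'
from h import *
tcp()
s=cam('scene'); cv2.imwrite('pics/s13.png',cv2.convertScaleAbs(cv2.resize(s['color'][150:250,230:380],None,fx=5,fy=5,interpolation=cv2.INTER_CUBIC)[:,:,::-1],alpha=1.5))
E
```

```text
t 27.525 tcp bay [94.6 91.1] z 85.9 toolz-vs-bayx deg -0.04 Fbay [ 0.3 -1.5  1.4] w 0.00031108483478151826
```

View pics/s13.png

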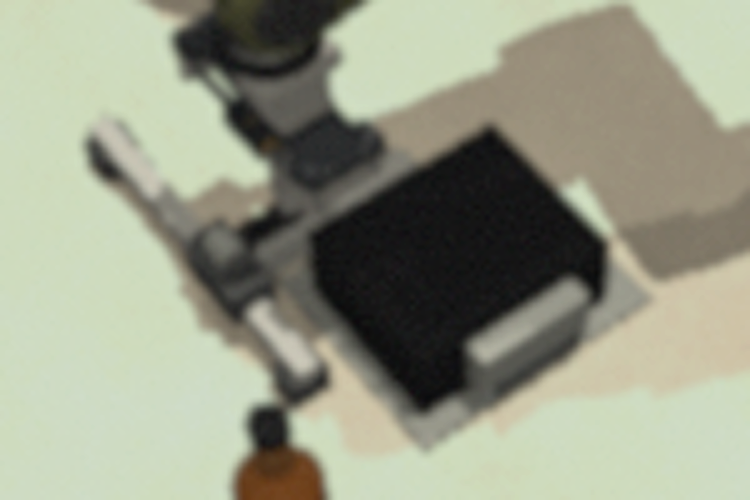

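Lever is nearly down. Press the last millimetres until the force shows the end stop.

servo_tool --motion '[1, 0, 0, 0, 2, 0, 0, 0]'

```text
time_s: 27.82
ee_pos: [0.6047, -0.1143, 0.0846]
eef_rot: [2.07, 1.571, 0.442]
force: [-1.5, 1.0, 1.8]
grip_width: 0.0004
```

servo_tool --motion '[1, 0, 0, 0, 2, 0, 0, 0]'

```text
time_s: 28.08
ee_pos: [0.6048, -0.1143, 0.0839]
eef_rot: [1.419, 1.57, -0.209]
force: [-9.3, 1.1, 19.1]
grip_width: 0.0009
```

servo_tool --motion '[-30, 0, 0, 0, -90, 0, 0, 0, -120, 0, 60, 0, -120, -40, 120, 0, -120, -100, 180, 0, -120, -140, 200, 0, -120, -140, 200, 0]'

```text
time_s: 28.95
ee_pos: [0.4512, -0.3076, 0.2027]
eef_rot: [0.755, 1.57, -0.876]
force: [0.8, -0.7, 1.4]
grip_width: 0.0003
```

```bash
python3 - <<'E'
from h import *
tcp()
c=cam('top'); boxbay(c)
cv2.imwrite('pics/t14z.png',cv2.convertScaleAbs(cv2.resize(c['color'][155:250,290:410],None,fx=6,fy=6,interpolation=cv2.INTER_NEAREST)[:,:,::-1],alpha=1.6))
X=cloud(c)
B=bay(X.reshape(-1,3)*1000).reshape(X.shape[:2]+(2,)); z=X[...,2]*1000; im=c['color']
l=(im.max(2)<50)&(B[...,0]>84)&(B[...,0]<140)&(B[...,1]>30)&(B[...,1]<200)&(z>68)&(z<200)
P=np.c_[B[l],z[l]]
for a in range(40,160,12):
    Q=P[(P[:,1]>a)&(P[:,1]<=a+12)]
    if len(Q): print(a,len(Q),Q.mean(0).round(1))
for n,(u0,u1,v0,v1),h in [('bottle',(285,315,122,160),.1),('jar',(175,212,215,245),.1),('bowl',(425,470,213,253),.04),('tub',(175,230,150,192),.03)]:
    S=X[v0:v1,u0:u1].reshape(-1,3); S=S[S[:,2]>h]; print(n,'bay', bay(S*1000).min(0).round(),bay(S*1000).max(0).round())
s=cam('scene'); cv2.imwrite('pics/s14.png',cv2.convertScaleAbs(cv2.resize(s['color'][150:250,230:380],None,fx=5,fy=5,interpolation=cv2.INTER_CUBIC)[:,:,::-1],alpha=1.5))
E
```

```text
t 28.95 tcp bay [296.3 -50.9] z 202.7 toolz-vs-bayx deg -0.21 Fbay [0.7 0.8 1.4] w 0.0002721120179444912
box ctr [-0.1  3.9] yaw deg -0.5 size [145.8 176.8]
L rear contact [-74.4  76.6]
R rear contact [-75.7 -67.4]
52 13 [95.5 60.6 83.2]
64 25 [95.5 69.8 84.6]
76 24 [95.9 82.3 83.2]
88 18 [96.4 94.3 84.4]
100 17 [ 97.  106.7  83.9]
112 18 [ 95.1 118.8  83.2]
124 25 [ 98.2 129.8  81.5]
136 8 [114. 139.  78.]
148 1 [123.4 153.1  68.8]
bottle bay [-149.  211.] [-87. 272.]
jar bay [-489. -131.] [-419.  -57.]
bowl bay [ 218. -131.] [337. -26.]
tub bay [-554.   63.] [-387.  193.]
```

View pics/t14z.png

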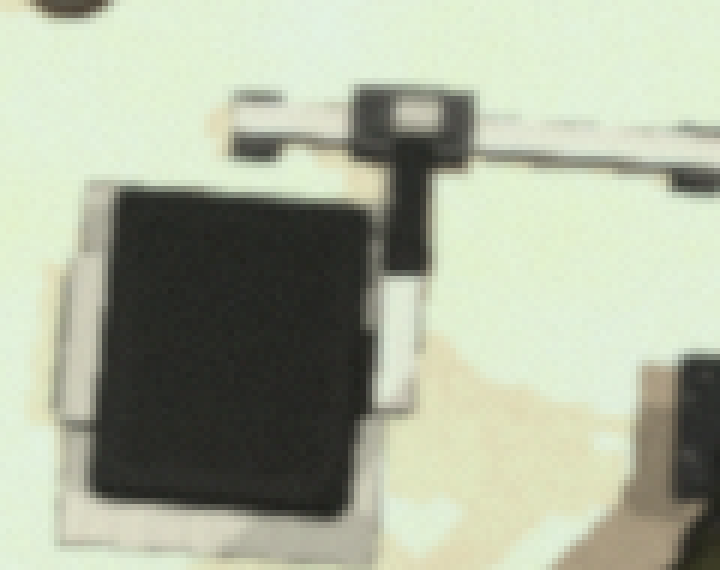

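View pics/s14.png

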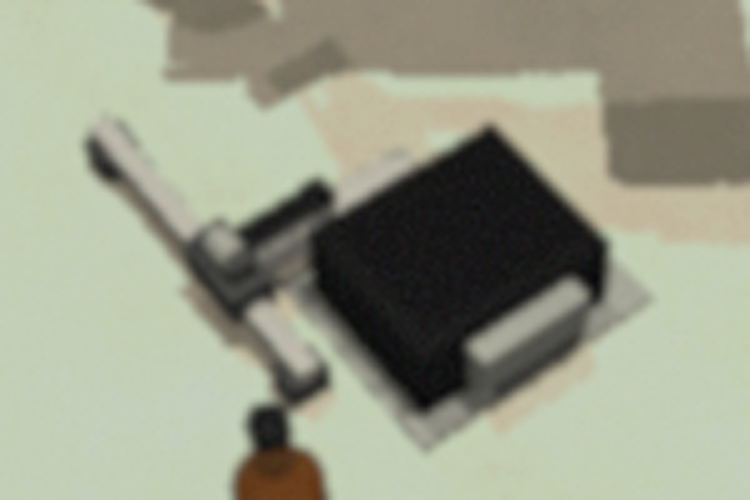

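```bash
python3 -c "
from station import ctrl
print(ctrl.hand_in(), ctrl.get_obs()['time_s'])"
```

```text
the job is handed in; nothing more can be done
the job is handed in; nothing more can be done
```

The box is on the plate, the stop is against its front and the cam lever is locked down. I handed the job in after about 29 s, and the hand-in reported no verdict.

- **Box:** I walked it with eight pushes on alternate rear corners. The largest swing seen between pushes was about 10.5°. In the final pictures its centre is within about 4 mm of the plate's centre and it sits about 0.5° out of square, so it is wholly on the plate. I kept the fingers about 10 mm or more from the latch by calculation, but did not check this with a picture during each push.
- **Stop:** I drew it back about 73 mm, and the push force rose from about 4 N to 8 N as the pad met the box. By my arithmetic the pad face and the box front are within 1 mm of each other. The top view shows no gap, but its resolution is only about 3.5 mm a pixel.
- **Lever:** I swung it over to its end stop, which answered with about 19 N. It now lies level along the arm, its top about 84 mm up all along, and the gripper was clear of everything.
- **Bystanders:** The jar, bottle and tub measured unchanged. I could not re-measure the bowl because the arm hid it in the last view, but none of the moves took the fingers near it.
- **Readings I discounted:** Three box measurements came out short (124 to 142 mm along the box instead of about 146) because the arm covered part of it. The later, clear views agreed with each other.

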